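# Fetch the offset lever from its chest and hold it level over the bending jig

## Task

Open the wooden parts chest until the lid rests on its stop and let go of it, then take the steel offset lever out by its balance point. Carry it to the bending jig and finish still holding it there, level and still: the bored hub centred over the upright stud and the small end boss over the rest post, with about 3 cm of air between the stud's top and the hub's underside. The lever must not touch the jig, the lid stays open, and the other things on the bench are left where they are; the program ends while holding the lever, nothing is put down.

Things in the scene. Friction and masses are not known exactly. Their poses are not given: they have to be found in the camera images.
- chest_lid (a joint): hinge of the chest's lid: 0 rad closed, grows as the lid lifts, stop at 1.75 rad (10 degrees past upright, leaning away from the front). Free hinge, plain lid of 250 g: it falls shut when let go before upright and falls onto its stop when let go past about 1.6 rad. The lid is a wooden board 190 x 200 x 8 mm
- chest_lid_hinge (a point): middle of the hinge line, on the chest's far rim, 56 mm above the bench; y axis along the hinge line; turns with the lid. With the lid closed its -x axis points from the hinge to the lid's free front edge (190 mm away) and z up
- chest_lid_handle (a point): centre of the head of the steel knob on the lid's outer face: head 28 mm across, 16 mm thick (27 to 43 mm out from the face, on a 12 mm neck). This point is 160 mm from the hinge line towards the front edge and 43 mm above it (35 mm out from the 8 mm board's face), lid closed. Same axes as the lid; the knob passes over from pointing up to pointing away from the front as the lid opens
- chest: fixed open wooden chest, 190 mm (x) by 200 mm (y), 56 mm high, walls and floor 6 mm; origin at the centre of its underside on the bench, x from the front (robot's side) to the hinge side, z up. Stands left or right of the jig. The lever lies on its floor, roughly along x
- lever_balance (a point): balance point (seen from above) of the loose steel lever, on the bar 44 mm from the hub axis, at mid-height of the bar. Lever 0.4 to 0.6 kg, 152 mm long, 40 mm tall: hub 40 mm across with 24 mm bore, straight bar 14 x 14 mm, end boss 24 mm across. Bar centre is 29 mm above the underside of hub and boss, 35 mm above the bench at the start. x along the bar, hub to boss; z up. Hub starts on the robot's side
- lever_hub (a point): centre of the lever's hub on its bore axis, half-way up (20 mm above its underside); same axes
- lever_end (a point): centre of the lever's small end boss, 120 mm from the hub's axis, half-way up (20 mm above its underside); same axes
- jig: fixed bending jig: blue-green cast base 200 mm (x) by 90 mm (y) by 18 mm with a steel stud on a boss near the robot's end and a rest post near the far end; origin at the centre of its underside on the bench, x from stud to rest post, z up
- jig_stud (a point): centre of the top of the jig's upright steel stud, 20 mm in diameter, 85 mm above the bench; same axes as the jig
- jig_rest (a point): centre of the top of the jig's rest post, 20 mm across, 54 mm above the bench, 120 mm from the stud along the jig's x axis
- jar_center (a point): middle of a closed glass jar, 52 mm across, 70 mm tall, standing between and beyond chest and jig; leave alone
- cone: wooden ring cone, 68 mm foot, 112 mm tall, far side of the bench; origin under its centre; leave alone
- mallet: wooden mallet 240 mm long lying at the far side of the bench; leave alone
There are look-alikes about, which are no part of the job. Of the things that look like the jig, the middle-sized one is meant.

How it is judged:
By the outcome, as a careful person would: the job done as asked, in the order asked, and still so for the second after the job is handed in, while the arm keeps its last pose, push and grip.
It also fails if it takes over 58 s, if anything falls off the work surface, if the arm or the gripper's body presses on something with over 40 N, if the wrist force passes 120 N, or if a joint passes its speed limit or range.

## Robot

A 6-joint arm with a two-finger parallel gripper is mounted at the origin on the work surface. World frame = base frame: x ahead of the robot, y to its left, z up, the work surface at z = 0. Lengths are in m, angles in rad, forces in N, time in s.
With the tool pointing down it reaches from about 0.3 to 0.775 m from the base axis. Payload 14.6 kg.
Tool frame: the origin (TCP) lies on the centre line of the jaws, within the pads' length; the fingertips stand 19 mm ahead of it and the grasp point (between the pads) is the TCP (ctrl.tip_reach is the distance from the TCP to the fingertips, in m); x points along the fingers, y is the direction in which the jaws open and shut, and the axes are right-handed (so a half turn about x gives the same grasp; the last joint's range is limited). The gripper opens to 94 mm and grips with 3 to 60 N. Pads are 16 mm wide; open, the fingers measure 119 mm over their backs; the gripper's body (75 mm by 177 mm) begins 78 mm behind the grasp point.
Start: joints at [-1.335, 0.3, 1.521, -0, 1.321, -0.067], TCP at [0.164, -0.525, 0.224] pointing down, gripper open.
Joint ranges: [-3.03, 3.03], [-0.79, 2.21], [0.23, 2.52], [-1.04, 4.18], [0, 3.07], [-2.55, 2.55]. Speed limits (rad/s): [2.22, 2.22, 2.57, 3.14, 3.14, 3.14].

## Interface

Orientations are given as [roll, pitch, yaw] about the fixed x, y, z axes, in that order (R = Rz(yaw) Ry(pitch) Rx(roll)).
In Python, from station import ctrl, optics, models gives the robot as it stands. The module is installed in compiled form; this text tells all that it offers.
- The arm moves only by the tool arm_command, never from a script. Its argument "deltas" is a list of rows, each an object with "translation": the shift along the tool's x, y, z in units of 25 mm (1.0 is 25 mm), a list of three; "turn": the turn, a rotation vector about the tool's x, y, z in units of 5 degrees (1.0 is 5 degrees), a list of three. In form: [{"translation": [x, y, z], "turn": [rx, ry, rz]}, ...]. A call has 1 to 12 rows; each row is the pose to reach, as a shift and turn from the pose commanded when the call began, along the tool's axes at that moment; what a row does not reach only later rows make up. A row lasts 1/12 s, in which the tool goes at most 41.7 mm and 7.16 degrees, less where a joint would pass 70% of its speed; a pose out of reach is approached as far as the arm can. A call with a gripper value outside its range is refused whole. "gripper" is the finger opening in mm, from 0 to 94, set as the call begins (left out, the last holds). The fingers move at their own pace and stop on an object; "force" is the grip in N (left out, the last holds). Time passes only in rows, so rows that repeat a pose let the fingers close. It gives the time, the measured TCP pose, the force and the opening at its end, in the units of the state.
- ctrl.get_obs(): the state, without advancing time (a new reading comes with each control period).
- optics.camera(name): name is "scene" or "top"; returns the picture (384x512x3 uint8, red, green, blue); there is no depth.
- optics.get_calibration(name): a dict with "K" (3x3 intrinsics, pixels), "origin" and "orientation" of the camera in the world. Camera axes: x right, y down, z forward; pixel columns grow to the right and rows downward; lengths in m; the calibration is good to about 2 mm. A picture is of the moment at which its call begins. get_calibration takes no time and is no camera call.
- ctrl.hand_in(): hands the job in, once; it reports no verdict.
Trained networks look in the newest picture that a camera, given by its name, has taken for a name from the list of things; names that differ only in an ending like _2 or _b are one class to them, and where a whole thing is asked for, a point or a joint stands for the part that bears it (a point fixed in the world has none). Each returns a list of dicts, best first, with "score" (0 to 1); they miss things now and then, are a little off and sometimes report something else, mostly with a low value. They report only what shows in the picture. A call takes as long as a camera call. They do not tell look-alikes from the thing itself.
- models.look_for(target, camera): "box" ([left, top, right, bottom] in pixels, round what is visible of it).
- models.cut_out(target, camera): "pixels" (384x512 bool, what is visible of it) and "box" ([left, top, right, bottom] in pixels, round what is visible of it).
- models.mark_of(target, camera): "at" ([column, row] in pixels: a listed point, or the origin of a listed thing).
The state is a dict: "time_s": time; "qpos": joint angles; "joint_vel": joint speeds; "tau": joint torques, N m; "ee_pos": TCP position; "eef_rot": TCP orientation; "force": force on the tool from outside, world axes, zero at the start; "moment": the same for the moment, N m; "grip_width": finger opening in m.
Only numpy, scipy, OpenCV 4.12 (cv2) and the standard library are available. Lean on these libraries where they do the work, as an engineer would, in place of code of your own. Each camera call takes 0.05 s, during which the arm holds its last target.

## Working session

There is one attempt and no reset: what is moved stays moved. The work goes in short steps, Python scripts to look and compute and a tool call to move; the robot and the scene stay as the last step left them, time stands still between calls to the robot, and variables do not carry over. Pictures are saved under pics/ and viewed, and the job is handed in when it is done.

Besides the shell and the picture viewer there is one more tool, called after ">>>" by a JSON object that holds its "op" and its "data", one argument or row to a line. arm_command: Moves the arm, as the interface text tells. Its arguments: {"type":"object","properties":{"deltas":{"type":"array"},"gripper":{"type":"number"},"force":{"type":"number"}},"required":["deltas"]}

```bash
mkdir -p pics
cat > h.py <<'E'
import numpy as np, cv2, json
from station import ctrl, optics, models
def snap(n,f):
    im=optics.camera(n); cv2.imwrite('pics/'+f,cv2.cvtColor(im,cv2.COLOR_RGB2BGR)); return im
def proj(n,P):
    c=optics.get_calibration(n);K=np.array(c['K']);R=np.array(c['orientation']);o=np.array(c['origin'])
    if R.shape!=(3,3):
        from scipy.spatial.transform import Rotation as S; R=S.from_euler('xyz',R).as_matrix()
    p=R.T@(np.array(P)-o);p=K@p;return p[:2]/p[2]
def ray(n,px,z):
    c=optics.get_calibration(n);K=np.array(c['K']);R=np.array(c['orientation']);o=np.array(c['origin'])
    if R.shape!=(3,3):
        from scipy.spatial.transform import Rotation as S; R=S.from_euler('xyz',R).as_matrix()
    d=R@np.linalg.inv(K)@np.array([px[0],px[1],1.]);return o+d*(z-o[2])/d[2]
E
python3 - <<'E'
from h import *
print(ctrl.get_obs())
for n in('scene','top'):
    print(optics.get_calibration(n)); snap(n,n+'0.png')
for t,z in (('chest',0),('chest_lid_hinge',.056),('chest_lid_handle',.099),('jig',0),('jig_stud',.085),('jig_rest',.054),('jar_center',.035),('cone',0),('mallet',.02)):
    for n in('scene','top'):
        for d in models.mark_of(t,n): print(t,n,np.round(d['at']),round(d['score'],2),np.round(ray(n,d['at'],z),3))
E
```

```text
{'time_s': 0.0, 'qpos': array([-1.33461467e+00,  3.00483368e-01,  1.52161072e+00, -6.23026870e-06,
        1.32071927e+00, -6.66477436e-02]), 'joint_vel': array([-2.89253215e-04, -3.25362416e-04, -4.17147961e-04, -1.59703370e-05,
       -1.16080350e-03,  1.26379524e-03]), 'tau': array([-5.28860164e-04, -5.31805301e+01, -3.52739847e+01,  7.08260620e-02,
        2.43462611e-02, -1.16759529e-04]), 'ee_pos': array([ 0.16393231, -0.52473085,  0.22386706]), 'eef_rot': array([-1.63250056,  1.56957561,  1.81192304]), 'force': array([0.10295984, 0.76170984, 0.8210215 ]), 'moment': array([ 0.03728742,  0.02198973, -0.04229551]), 'grip_width': 0.0934021682349656}
{'K': array([[466.84217759,   0.        , 255.7523062 ],
       [  0.        , 466.84217759, 185.65757374],
       [  0.        ,   0.        ,   1.        ]]), 'origin': array([ 1.24443223, -0.76930691,  1.22321009]), 'orientation': array([-2.42800435, -0.01305284,  0.84833444])}
{'K': array([[482.16469195,   0.        , 258.42898958],
       [  0.        , 482.16469195, 192.87702944],
       [  0.        ,   0.        ,   1.        ]
[... 1168 characters left out ...]
.561 -0.371  0.054]
jig_rest scene [242. 206.] 0.77 [ 0.529 -0.179  0.054]
jig_rest scene [140. 195.] 0.59 [ 0.279 -0.4    0.054]
jig_rest top [298. 179.] 0.86 [ 0.545 -0.182  0.054]
jig_rest top [365. 176.] 0.8 [ 0.552 -0.372  0.054]
jig_rest top [238. 125.] 0.69 [ 0.705 -0.009  0.054]
jig_rest top [381. 266.] 0.58 [ 0.298 -0.404  0.054]
jar_center scene [323. 215.] 0.86 [0.717 0.002 0.035]
jar_center scene [305. 161.] 0.32 [0.508 0.131 0.035]
jar_center top [236. 126.] 0.61 [ 0.707 -0.002  0.035]
cone scene [284. 267.] 0.64 [ 0.759 -0.206  0.   ]
cone top [306. 111.] 0.75 [ 0.762 -0.212 -0.   ]
mallet scene [367. 205.] 0.7 [0.776 0.155 0.02 ]
mallet top [175. 113.] 0.65 [0.756 0.179 0.02 ]
```

View pics/scene0.png

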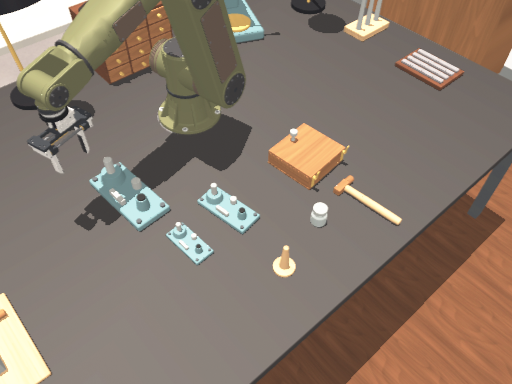

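View pics/top0.png

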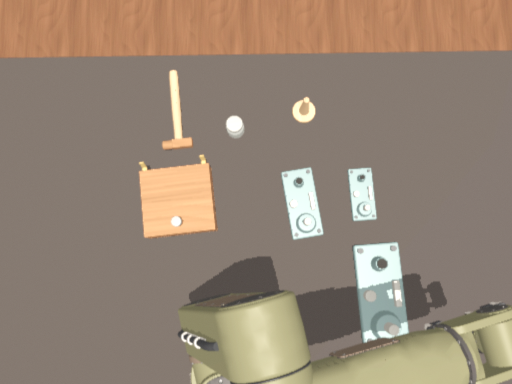

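```bash
python3 - <<'E'
import cv2,numpy as np
a=cv2.imread('pics/top0.png')[155:250,130:390]; b=cv2.imread('pics/scene0.png')[115:265,160:360]
a=cv2.resize(a,None,fx=3,fy=3,interpolation=3)
b=cv2.resize(b,None,fx=4,fy=4,interpolation=3)
cv2.imwrite('pics/ca.png',a);cv2.imwrite('pics/cb.png',b)
E
python3 - <<'E'
from h import *
# jig base extents
for n in('scene','top'):
    im=cv2.imread('pics/%s0.png'%n)
    hsv=cv2.cvtColor(im,cv2.COLOR_BGR2HSV); m=cv2.inRange(hsv,(80,30,60),(100,255,255))
    k,l,s,c=cv2.connectedComponentsWithStats(m)
    for i in range(1,k):
        if s[i,4]>150:
            pts=np.argwhere(l==i)[:,::-1].astype(np.float32)
            w=np.array([ray(n,p,.018)[:2] for p in pts],np.float32)
            r=cv2.minAreaRect(w); print(n,c[i].round(),np.round(r[0],3),np.round(r[1],3),round(r[2],1))
    m=cv2.inRange(hsv,(5,90,60),(25,255,255)); k,l,s,c=cv2.connectedComponentsWithStats(m)
    for i in range(1,k):
        if s[i,4]>2500 and s[i,4]<8000:
            pts=np.argwhere(l==i)[:,::-1]; w=np.array([ray(n,p,.064)[:2] for p in pts],np.float32); r=cv2.minAreaRect(w); print('lid',n,c[i].round(),np.round(r[0],3),np.round(r[1],3),round(r[2],1))
E
```

```text
scene [245.  21.] [-0.385  0.611] [0.147 0.401] 59.3Traceback (most recent call last):
  File "<stdin>", line 10, in <module>
  File "h.py", line 11, in ray
    c=optics.get_calibration(n);K=np.array(c['K']);R=np.array(c['orientation']);o=np.array(c['origin'])
ValueError: time passes only in moves, steps and waits
```

View pics/ca.png

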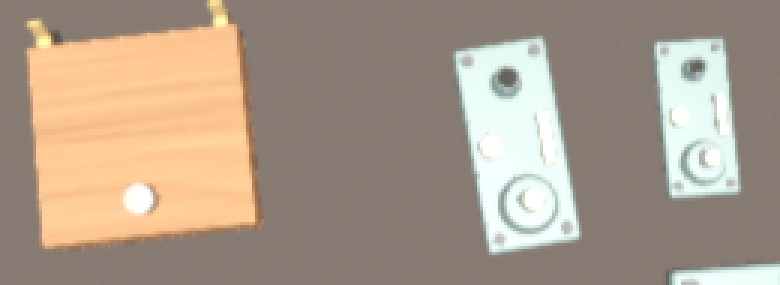

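View pics/cb.png

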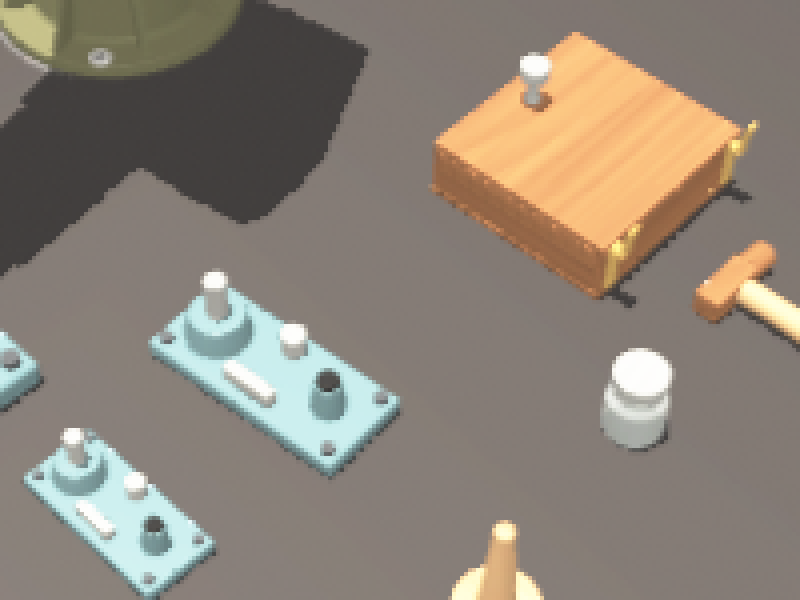

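```bash
cat > h.py <<'E'
import numpy as np, cv2, json
from scipy.spatial.transform import Rotation as S
from station import ctrl, optics, models
C={n:optics.get_calibration(n) for n in('scene','top')}
for n in C:
    c=C[n];C[n]=(np.array(c['K']),S.from_euler('xyz',c['orientation']).as_matrix(),np.array(c['origin']))
def snap(n,f):
    im=optics.camera(n); cv2.imwrite('pics/'+f,cv2.cvtColor(im,cv2.COLOR_RGB2BGR)); return im
def proj(n,P):
    K,R,o=C[n];p=K@(R.T@(np.array(P)-o));return p[:2]/p[2]
def ray(n,px,z):
    K,R,o=C[n];d=R@np.linalg.inv(K)@np.array([px[0],px[1],1.]);return o+d*(z-o[2])/d[2]
def tri(a,b):
    A=[];B=[]
    M=np.zeros((3,3));v=np.zeros(3)
    for n,px in(('scene',a),('top',b)):
        K,R,o=C[n];d=R@np.linalg.inv(K)@np.array([px[0],px[1],1.]);d/=np.linalg.norm(d);P=np.eye(3)-np.outer(d,d);M+=P;v+=P@o
    return np.linalg.solve(M,v)
E
python3 - <<'E'
from h import *
print(np.round(S.from_euler('xyz',ctrl.get_obs()['eef_rot']).as_matrix(),3))
print('knob',tri((294,130),(177,223)))
for n in('scene','top'):
    im=cv2.imread('pics/%s0.png'%n)
    for nm,lo,hi,z,a0,a1 in(('jig',(80,20,60),(100,255,255),.018,250,9000),('lid',(5,90,60),(25,255,255),.064,2500,8000)):
        hsv=cv2.cvtColor(im,cv2.COLOR_BGR2HSV); m=cv2.inRange(hsv,lo,hi); m=cv2.morphologyEx(m,3,np.ones((3,3)))
        k,l,s,c=cv2.connectedComponentsWithStats(m)
        for i in range(1,k):
            if a0<s[i,4]<a1:
                pts=np.argwhere(l==i)[:,::-1]
                w=np.array([ray(n,p,z)[:2] for p in pts],np.float32)
                r=cv2.minAreaRect(w); print(nm,n,c[i].round(),np.round(r[0],3),np.round(r[1],3),round(r[2],1))
E
```

```text
[[-0.     0.298 -0.955]
 [ 0.    -0.955 -0.298]
 [-1.    -0.    -0.   ]]
knob [0.41969736 0.15451628 0.10507749]
jig scene [245.  21.] [-0.384  0.611] [0.147 0.401] 59.3
jig scene [130. 197.] [ 0.214 -0.416] [0.316 0.135] 4.5
jig scene [229. 210.] [ 0.485 -0.202] [0.206 0.096] 9.1
jig scene [190. 244.] [ 0.512 -0.377] [0.157 0.072] 3.8
lid scene [137.  46.] [-0.471  0.112] [0.202 0.682] 30.9
lid scene [459.  26.] [0.306 1.268] [0.616 0.68 ] 28.8
lid scene [306. 156.] [0.504 0.144] [0.22 0.26] 6.1
jig top [297. 182.] [ 0.503 -0.189] [0.155 0.089] 9.1
jig top [361. 191.] [ 0.506 -0.366] [0.151 0.068] 3.6
jig top [381. 301.] [ 0.23  -0.408] [0.266 0.13 ] 4.1
lid top [177. 199.] [0.499 0.162] [0.219 0.207] 6.0
```

Run:
```python
from h import *
def f(n,pts,z,off,s):
    w=np.array([ray(n,((p[0]-.5)/s+off[0],(p[1]-.5)/s+off[1]),z)[:2] for p in pts]);print(n,w.round(4).tolist(),'c',w.mean(0).round(4))
    a=(w[0]+w[1]-w[2]-w[3])/2; b=(w[0]+w[3]-w[1]-w[2])/2
    print(' len',np.hypot(*a).round(4),np.hypot(*b).round(4),'yaw',np.degrees(np.arctan2(a[1],a[0])).round(2),np.degrees(np.arctan2(-b[0],b[1])).round(2))
# order: far-left, far-right, near-right, near-left
f('top',[(28,48),(240,26),(260,225),(43,247)],.064,(130,155),3)
f('top',[(455,50),(542,37),(580,240),(490,253)],.018,(130,155),3)
f('scene',[(742,130),(605,245),(435,142),(575,33)],.064,(160,115),4)
f('scene',[(399,405),(332,468),(151,345),(215,285)],.018,(160,115),4)
c=lambda p,o,s:((p[0]-.5)/s+o[0],(p[1]-.5)/s+o[1])
print('stud',tri(c((216,279),(160,115),4),c((532,199),(130,155),3)),ray('scene',c((216,279),(160,115),4),.085),ray('top',c((532,199),(130,155),3),.085))
print('rest',tri(c((328,381),(160,115),4),c((506,78),(130,155),3)),ray('scene',c((328,381),(160,115),4),.054),ray('top',c((506,78),(130,155),3),.054))
print('knob',tri(c((535,65),(160,115),4),c((139,198),(130,155),3)),ray('scene',c((535,65),(160,115),4),.105),ray('top',c((139,198),(130,155),3),.105))
```

```text
top [[0.5718, 0.271], [0.5906, 0.0694], [0.4017, 0.0496], [0.3832, 0.2516]] c [0.4868 0.1604]
 len 0.1898 0.2027 yaw 5.92 5.29
top [[0.5739, -0.1355], [0.5858, -0.2206], [0.3877, -0.2521], [0.3761, -0.1659]] c [ 0.4809 -0.1935]
 len 0.2004 0.0864 yaw 8.89 7.82
scene [[0.5743, 0.2655], [0.5909, 0.0743], [0.4079, 0.0485], [0.3868, 0.2444]] c [0.49   0.1582]
 len 0.1867 0.1945 yaw 7.2 5.57
scene [[0.5779, -0.1441], [0.5897, -0.2252], [0.3971, -0.2582], [0.3799, -0.1776]] c [ 0.4862 -0.2013]
 len 0.1981 0.0821 yaw 9.65 10.2
stud [ 0.42121379 -0.2029587   0.08093187] [ 0.42342163 -0.20595739  0.085     ] [ 0.42156699 -0.20162212  0.085     ]
rest [ 0.5396683  -0.18422615  0.04630785] [ 0.5432714  -0.18953843  0.054     ] [ 0.53941509 -0.18225927  0.054     ]
knob [0.42348915 0.15420578 0.10343375] [0.42399423 0.15156528 0.105     ] [0.42422866 0.1550769  0.105     ]
```

Candidates for the jig, by top-image pixel: large at (380,290) and small at (362,194). The middle-sized one is at (302,203), about 200 x 90 mm, and the crops confirm it. The chest lid is at (177,200) with its knob at (177,221). First move: go above the knob.

>>> {"op": "arm_command", "data": {
  "deltas": [
    {"translation": [0,-1,-0.8],"turn": [0.2,0,0]},
    {"translation": [0,-2.3,-1.8],"turn": [0.5,0,0]},
    {"translation": [0,-3.6,-2.85],"turn": [0.8,0,0]},
    {"translation": [0,-4.9,-3.9],"turn": [1.1,0,0]},
    {"translation": [0,-6.2,-4.9],"turn": [1.4,0,0]},
    {"translation": [0,-7.5,-5.9],"turn": [1.7,0,0]},
    {"translation": [0,-8.8,-6.95],"turn": [2,0,0]},
    {"translation": [0,-10.1,-8],"turn": [2.3,0,0]},
    {"translation": [0,-11.4,-9],"turn": [2.3,0,0]},
    {"translation": [0,-12.7,-10],"turn": [2.3,0,0]},
    {"translation": [0,-13.7,-10.8],"turn": [2.3,0,0]},
    {"translation": [0,-14.2,-11.2],"turn": [2.3,0,0]}
  ],
  "gripper": 60,
  "force": 12
}}

```text
time_s: 2.0
ee_pos: [0.326, -0.0999, 0.2248]
eef_rot: [3.012, 1.57, -0.025]
force: [0.7, -0.8, -0.3]
grip_width: 0.0596
```

```bash
cat > go.py <<'E'
import sys
from h import *
# usage: x y z jawyaw_deg -> deltas in tool units from measured pose
def T(yaw):
    y=np.array([np.cos(yaw),np.sin(yaw),0]);x=np.array([0,0,-1.]);return np.stack([x,y,np.cross(x,y)],1)
o=ctrl.get_obs();R=S.from_euler('xyz',o['eef_rot']).as_matrix();p=o['ee_pos']
print('t',round(o['time_s'],2),'p',p.round(4),'jaw',np.degrees(np.arctan2(R[1,1],R[0,1])).round(2),'down',R[:,0].round(3),'F',o['force'].round(1),'w',o['grip_width'].round(4),'q',o['qpos'].round(2))
if len(sys.argv)>4:
    t=np.array([float(v) for v in sys.argv[1:4]]);Rt=T(np.radians(float(sys.argv[4])))
    print('d',(R.T@(t-p)/.025).round(2),'turn',np.degrees(S.from_matrix(R.T@Rt).as_rotvec()/5).round(2))
E
python3 go.py .424 .1535 .2 -84.1
```

```text
Traceback (most recent call last):
  File "go.py", line 7, in <module>
    print('t',round(o['time_s'],2),'p',p.round(4),'jaw',np.degrees(np.arctan2(R[1,1],R[0,1])).round(2),'down',R[:,0].round(3),'F',o['force'].round(1),'w',o['grip_width'].round(4),'q',o['qpos'].round(2))
                                                                                                                                                          ^^^^^^^^^^^^^^^^^^^^^
AttributeError: 'float' object has no attribute 'round'
```

```bash
sed -i "s/o\['grip_width'\].round(4)/round(o['grip_width'],4)/" go.py; python3 go.py .424 .1535 .2 -84.1
```

```text
t 2.0 p [ 0.326  -0.0999  0.2248] jaw -84.03 down [ 0.001 -0.    -1.   ] F [ 0.7 -0.8 -0.3] w 0.0596 q [-0.41 -0.19  2.04  0.    1.29  1.06]
d [ 0.99 -9.67 -4.95] turn [ 0.01 -0.01 -0.  ]
```

>>> {"op": "arm_command", "data": {
  "deltas": [
    {"translation": [0,-1.2,-0.6],"turn": [0,0,0]},
    {"translation": [0.2,-2.5,-1.3],"turn": [0,0,0]},
    {"translation": [0.4,-3.9,-2],"turn": [0,0,0]},
    {"translation": [0.6,-5.3,-2.7],"turn": [0,0,0]},
    {"translation": [0.8,-6.7,-3.4],"turn": [0,0,0]},
    {"translation": [1,-8,-4.1],"turn": [0,0,0]},
    {"translation": [1,-9,-4.6],"turn": [0,0,0]},
    {"translation": [1,-9.5,-4.9],"turn": [0,0,0]},
    {"translation": [1,-9.7,-4.95],"turn": [0,0,0]},
    {"translation": [1,-9.7,-4.95],"turn": [0,0,0]},
    {"translation": [1,-9.7,-4.95],"turn": [0,0,0]}
  ],
  "gripper": 60
}}

```text
time_s: 2.92
ee_pos: [0.4235, 0.1506, 0.1994]
eef_rot: [0.756, 1.571, -2.283]
force: [-0.3, 0.1, -1.3]
grip_width: 0.0601
```

```bash
python3 go.py .424 .1535 .101 -84.1
python3 - <<'E'
from h import *
a=snap('scene','s1.png')[60:210,220:420];cv2.imwrite('pics/s1c.png',cv2.cvtColor(cv2.resize(a,None,fx=4,fy=4,interpolation=3),cv2.COLOR_RGB2BGR))
E
```

```text
t 2.92 p [0.4235 0.1506 0.1994] jaw -84.15 down [-0. -0. -1.] F [-0.3  0.1 -1.3] w 0.0601 q [ 0.26  0.1   1.82 -0.    1.22  1.73]
d [ 3.94 -0.11 -0.03] turn [-0.01  0.   -0.  ]
```

View pics/s1c.png

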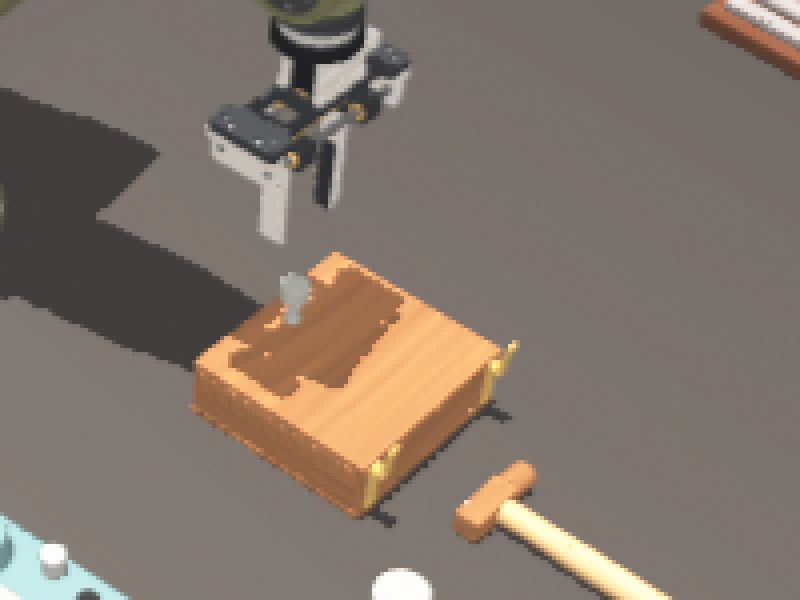

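The tool is above the knob (crop 295,290; full image about 294,132), straddling it. Next: descend, then close.

>>> {"op": "arm_command", "data": {
  "deltas": [
    {"translation": [0.8,0,0],"turn": [0,0,0]},
    {"translation": [1.8,-0.1,0],"turn": [0,0,0]},
    {"translation": [2.8,-0.1,0],"turn": [0,0,0]},
    {"translation": [3.5,-0.1,0],"turn": [0,0,0]},
    {"translation": [3.9,-0.1,0],"turn": [0,0,0]},
    {"translation": [4,-0.1,0],"turn": [0,0,0]},
    {"translation": [4,-0.1,0],"turn": [0,0,0]}
  ],
  "gripper": 60
}}

```text
time_s: 3.55
ee_pos: [0.4236, 0.1532, 0.0997]
eef_rot: [0.251, 1.571, -2.79]
force: [0.1, 0.2, 0.1]
grip_width: 0.0599
```

>>> {"op": "arm_command", "data": {
  "deltas": [
    {"translation": [0,0,0],"turn": [0,0,0]},
    {"translation": [0,0,0],"turn": [0,0,0]},
    {"translation": [0,0,0],"turn": [0,0,0]},
    {"translation": [0,0,0],"turn": [0,0,0]},
    {"translation": [0,0,0],"turn": [0,0,0]},
    {"translation": [0,0,0],"turn": [0,0,0]}
  ],
  "gripper": 15,
  "force": 15
}}

```text
time_s: 4.05
ee_pos: [0.4236, 0.1547, 0.0998]
eef_rot: [-1.892, 1.569, 1.352]
force: [-0.7, 7.8, 0.7]
grip_width: 0.028
```

```bash
python3 go.py .424 .1535 .101 -84.1
python3 - <<'E'
import numpy as np
# arc in tool units: forward = -tool z ; up = -tool x. radius from current knob
for th in [0.05,.1,.2,.3,.4,.5,.6,.7,.8,.9,1,1.1,1.2,1.3,1.4,1.5,1.6,1.65,1.7]:
    r=np.hypot(.16,.043);a=np.arctan2(43,160)
    u=-r*np.cos(a+th)+.16; v=r*np.sin(a+th)-.043
    print(th,'x',round(-v/.025,2),'z',round(-u/.025,2))
E
```

```text
t 4.05 p [0.4236 0.1547 0.0998] jaw -84.17 down [ 0.     0.002 -1.   ] F [-0.7  7.8  0.7] w 0.028 q [0.27 0.24 1.92 0.   0.98 1.74]
d [-0.05  0.05 -0.01] turn [-0.01 -0.01  0.02]
0.05 x -0.32 z -0.09
0.1 x -0.63 z -0.2
0.2 x -1.24 z -0.47
0.3 x -1.81 z -0.79
0.4 x -2.36 z -1.18
0.5 x -2.86 z -1.61
0.6 x -3.31 z -2.09
0.7 x -3.72 z -2.61
0.8 x -4.07 z -3.17
0.9 x -4.36 z -3.77
1 x -4.59 z -4.39
1.1 x -4.76 z -5.03
1.2 x -4.87 z -5.68
1.3 x -4.91 z -6.35
1.4 x -4.88 z -7.01
1.5 x -4.79 z -7.66
1.6 x -4.63 z -8.31
1.65 x -4.52 z -8.62
1.7 x -4.41 z -8.93
```

>>> {"op": "arm_command", "data": {
  "deltas": [
    {"translation": [-0.3,-0.07,-0.09],"turn": [0,0,0]},
    {"translation": [-0.63,-0.07,-0.2],"turn": [0,0,0]},
    {"translation": [-1.24,-0.07,-0.47],"turn": [0,0,0]},
    {"translation": [-1.81,-0.07,-0.79],"turn": [0,0,0]},
    {"translation": [-2.36,-0.07,-1.18],"turn": [0,0,0]},
    {"translation": [-2.86,-0.07,-1.61],"turn": [0,0,0]},
    {"translation": [-3.31,-0.07,-2.09],"turn": [0,0,0]},
    {"translation": [-3.31,-0.07,-2.09],"turn": [0,0,0]}
  ],
  "gripper": 15
}}

```text
time_s: 4.72
ee_pos: [0.4771, 0.1606, 0.1843]
eef_rot: [3.001, 1.568, -0.039]
force: [-6.7, -4.1, 7.2]
grip_width: 0.0273
```

```bash
python3 go.py .424 .1535 .101 -84.1
python3 - <<'E'
from h import *
a=snap('scene','s2.png')[60:210,220:420];cv2.imwrite('pics/s2c.png',cv2.cvtColor(cv2.resize(a,None,fx=4,fy=4,interpolation=3),cv2.COLOR_RGB2BGR))
E
```

```text
t 4.72 p [0.4771 0.1606 0.1843] jaw -84.17 down [ 0.003 -0.    -1.   ] F [-6.7 -4.1  7.2] w 0.0273 q [ 0.25  0.23  1.7  -0.    1.2   1.72]
d [3.33 0.07 2.15] turn [-0.01 -0.03 -0.  ]
```

View pics/s2c.png

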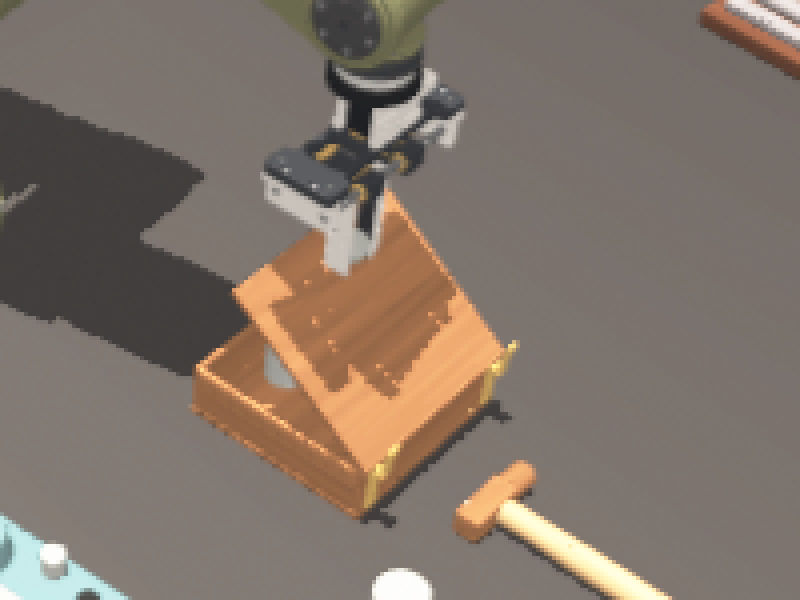

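>>> {"op": "arm_command", "data": {
  "deltas": [
    {"translation": [-0.41,0,-0.52],"turn": [0,0,0]},
    {"translation": [-0.76,0,-1.08],"turn": [0,0,0]},
    {"translation": [-1.05,0,-1.68],"turn": [0,0,0]},
    {"translation": [-1.28,0,-2.3],"turn": [0,0,0]},
    {"translation": [-1.45,0,-2.94],"turn": [0,0,0]},
    {"translation": [-1.56,0,-3.59],"turn": [0,0,0]},
    {"translation": [-1.6,0,-4.26],"turn": [0,0,0]},
    {"translation": [-1.57,0,-4.92],"turn": [0,0,0]},
    {"translation": [-1.48,0,-5.57],"turn": [0,0,0]},
    {"translation": [-1.32,0,-6.22],"turn": [0,0,0]},
    {"translation": [-1.21,0,-6.53],"turn": [0,0,0]},
    {"translation": [-1.16,0,-6.7],"turn": [0,0,0]}
  ],
  "gripper": 15
}}

```text
time_s: 5.77
ee_pos: [0.6429, 0.1783, 0.2112]
eef_rot: [-2.751, 1.569, 0.493]
force: [0.8, 1.2, 3.7]
grip_width: 0.0268
```

```bash
python3 go.py .424 .1535 .101 -84.1
python3 - <<'E'
from h import *
a=snap('scene','s3.png')[60:210,220:420];cv2.imwrite('pics/s3c.png',cv2.cvtColor(cv2.resize(a,None,fx=4,fy=4,interpolation=3),cv2.COLOR_RGB2BGR))
E
```

```text
t 5.77 p [0.6429 0.1783 0.2112] jaw -84.15 down [ 0.001  0.001 -1.   ] F [0.8 1.2 3.7] w 0.0268 q [0.22 0.58 1.16 0.   1.4  1.68]
d [4.39 0.1  8.82] turn [-0.01 -0.02  0.01]
```

View pics/s3c.png

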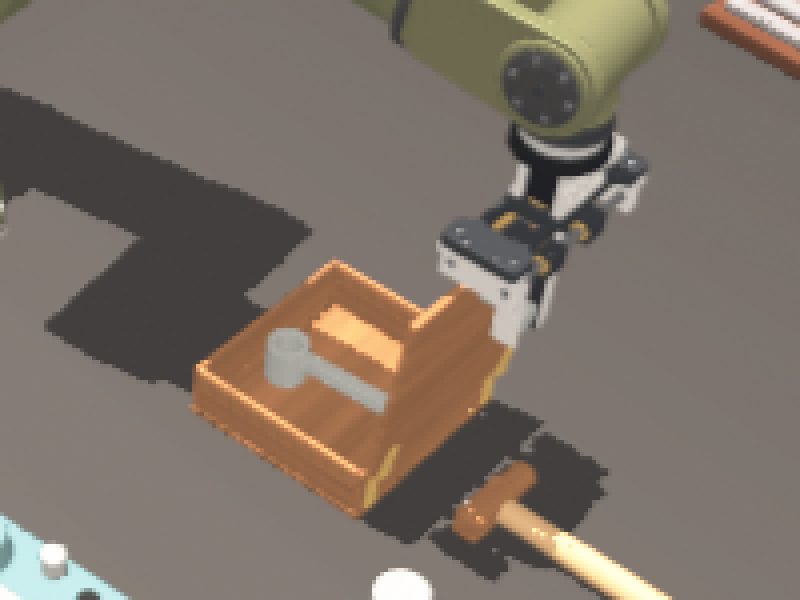

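The lid is past upright and the lever is visible in the chest (crop 287,358 hub). I'll nudge it a little further, then release.

>>> {"op": "arm_command", "data": {
  "deltas": [
    {"translation": [0.05,0,-0.12],"turn": [0,0,0]},
    {"translation": [0.1,0,-0.25],"turn": [0,0,0]},
    {"translation": [0.1,0,-0.25],"turn": [0,0,0]}
  ],
  "gripper": 15
}}

```text
time_s: 6.07
ee_pos: [0.6486, 0.1789, 0.2088]
eef_rot: [-2.559, 1.57, 0.685]
force: [1.5, 2.0, 4.7]
grip_width: 0.0273
```

>>> {"op": "arm_command", "data": {
  "deltas": [
    {"translation": [0,0,0],"turn": [0,0,0]},
    {"translation": [0,0,0],"turn": [0,0,0]},
    {"translation": [0,0,0],"turn": [0,0,0]},
    {"translation": [0,0,0],"turn": [0,0,0]},
    {"translation": [0,0,0],"turn": [0,0,0]},
    {"translation": [0,0,0],"turn": [0,0,0]}
  ],
  "gripper": 80
}}

```text
time_s: 6.57
ee_pos: [0.6481, 0.1784, 0.2086]
eef_rot: [0.191, 1.57, -2.848]
force: [-0.4, 0.5, 0.2]
grip_width: 0.0638
```

>>> {"op": "arm_command", "data": {
  "deltas": [
    {"translation": [-1,0,0],"turn": [0,0,0]},
    {"translation": [-2,0,0],"turn": [0,0,0]},
    {"translation": [-3,0,0],"turn": [0,0,0]},
    {"translation": [-4,0,0],"turn": [0,0,0]},
    {"translation": [-4.4,0,0],"turn": [0,0,0]},
    {"translation": [-4.4,1,1.2],"turn": [0,0,0]},
    {"translation": [-4.4,2.2,2.4],"turn": [0,0,0]},
    {"translation": [-4.4,3.4,3.6],"turn": [0,0,0]},
    {"translation": [-4.4,4.6,4.8],"turn": [0,0,0]},
    {"translation": [-4.4,5.8,6],"turn": [0,0,0]},
    {"translation": [-4.4,6.6,7],"turn": [0,0,0]},
    {"translation": [-4.4,7,7.4],"turn": [0,0,0]}
  ],
  "gripper": 94
}}

```text
time_s: 7.57
ee_pos: [0.4796, -0.0166, 0.3185]
eef_rot: [1.609, 1.57, -1.433]
force: [1.7, 0.1, 0.9]
grip_width: 0.0939
```

```bash
python3 go.py .424 .1535 .101 -84.1
python3 - <<'E'
from h import *
a=snap('scene','s4.png')[60:210,220:420];cv2.imwrite('pics/s4c.png',cv2.cvtColor(cv2.resize(a,None,fx=4,fy=4,interpolation=3),cv2.COLOR_RGB2BGR))
a=snap('top','t4.png')[110:260,110:310];cv2.imwrite('pics/t4c.png',cv2.cvtColor(cv2.resize(a,None,fx=4,fy=4,interpolation=3),cv2.COLOR_RGB2BGR))
for t in('lever_hub','lever_end','lever_balance'):
    for n in('scene','top'):
        for d in models.mark_of(t,n)[:2]: print(t,n,np.round(d['at'],1),round(d['score'],2),np.round(ray(n,d['at'],.035 if 'bal' in t else .026),4))
E
```

```text
t 7.57 p [ 0.4796 -0.0166  0.3185] jaw -84.25 down [ 0. -0. -1.] F [1.7 0.1 0.9] w 0.0939 q [-0.11  0.08  1.56 -0.    1.5   1.36]
d [ 8.7  -7.    1.53] turn [-0.03 -0.   -0.  ]
lever_hub scene [292.7 149.1] 0.59 [0.4328 0.1464 0.026 ]
lever_hub top [184.1 221.8] 0.5 [0.4284 0.1471 0.026 ]
lever_end scene [317.9 160.7] 0.52 [0.5335 0.1736 0.026 ]
lever_end top [175.  179.2] 0.79 [0.5532 0.1755 0.026 ]
lever_balance scene [300.3 150.9] 0.51 [0.4634 0.1539 0.035 ]
lever_balance top [179.5 204.9] 0.84 [0.4764 0.1595 0.035 ]
```

View pics/s4c.png

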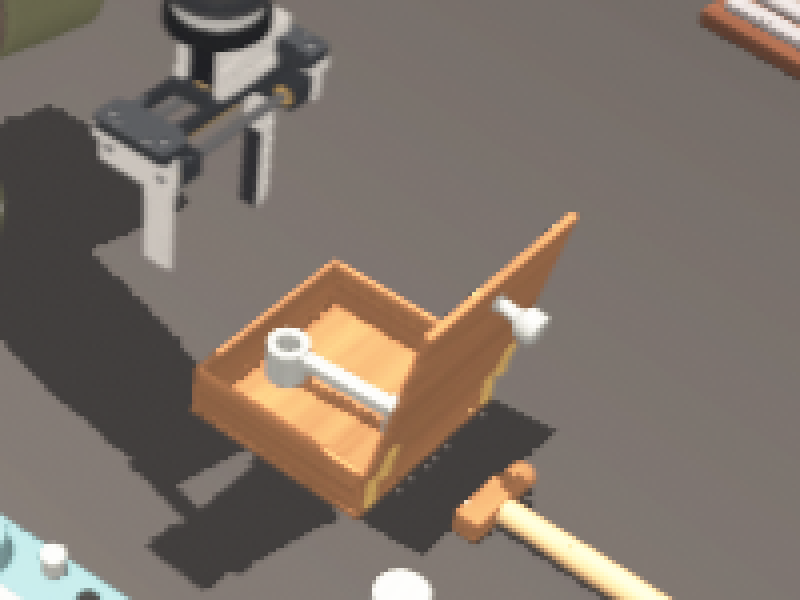

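View pics/t4c.png

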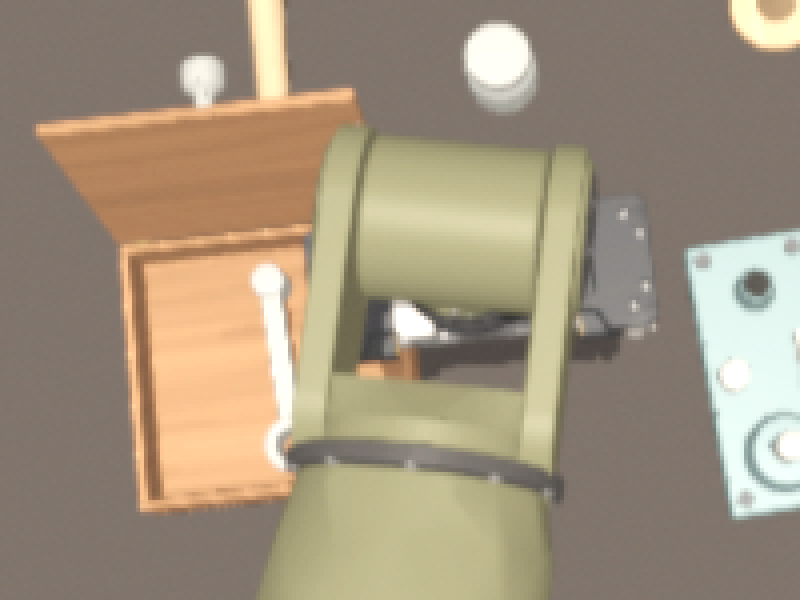

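The lid rests open on its stop (knob at crop 525,322). The arm hides part of the lever in the top view, so I'll move aside for a precise measurement.

>>> {"op": "arm_command", "data": {
  "deltas": [
    {"translation": [0,1.2,0],"turn": [0,0,0]},
    {"translation": [0,2.6,0],"turn": [0,0,0]},
    {"translation": [0,4,0],"turn": [0,0,0]},
    {"translation": [0,4.8,0],"turn": [0,0,0]},
    {"translation": [0,5,0],"turn": [0,0,0]}
  ]
}}

```text
time_s: 8.38
ee_pos: [0.4952, -0.141, 0.3179]
eef_rot: [-0.175, 1.57, 3.067]
force: [-0.7, 0.2, -0.9]
grip_width: 0.0939
```

Run:
```python
from h import *
a=snap('top','t5.png')[160:240,130:230];cv2.imwrite('pics/t5c.png',cv2.cvtColor(cv2.resize(a,None,fx=7,fy=7,interpolation=3),cv2.COLOR_RGB2BGR))
a=snap('scene','s5.png')[120:190,260:350];cv2.imwrite('pics/s5c.png',cv2.cvtColor(cv2.resize(a,None,fx=8,fy=8,interpolation=3),cv2.COLOR_RGB2BGR))
for t in('lever_hub','lever_end','lever_balance'):
    for n in('scene','top'):
        for d in models.mark_of(t,n)[:2]: print(t,n,np.round(d['at'],1),round(d['score'],2),np.round(ray(n,d['at'],.035 if 'bal' in t else .026),4))
```

```text
lever_hub scene [291.3 145.7] 0.83 [0.4168 0.1549 0.026 ]
lever_hub scene [304.7 160.2] 0.71 [0.501  0.1396 0.026 ]
lever_hub top [185.4 226.2] 0.57 [0.4157 0.1431 0.026 ]
lever_end scene [317.4 164. ] 0.74 [0.5436 0.1605 0.026 ]
lever_end top [177.7 182.4] 0.59 [0.5436 0.1674 0.026 ]
lever_balance scene [300.  149.6] 0.5 [0.458  0.1578 0.035 ]
lever_balance top [184.1 207.6] 0.62 [0.4685 0.1461 0.035 ]
lever_balance top [160.2 127.9] 0.37 [0.7056 0.2201 0.035 ]
```

View pics/t5c.png

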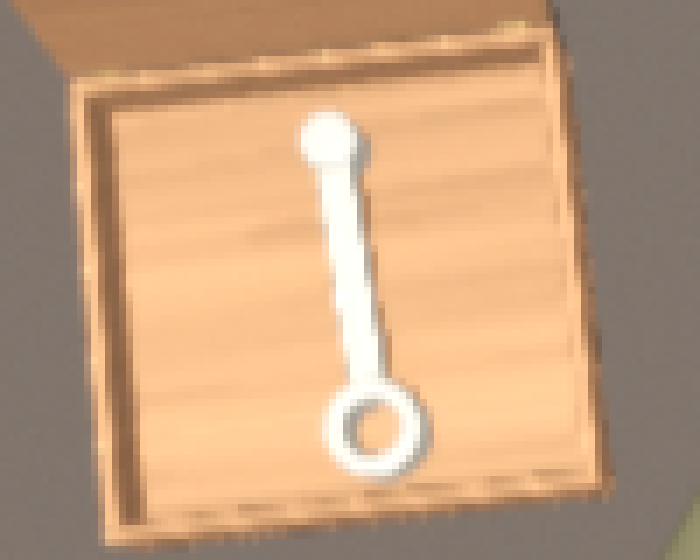

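View pics/s5c.png

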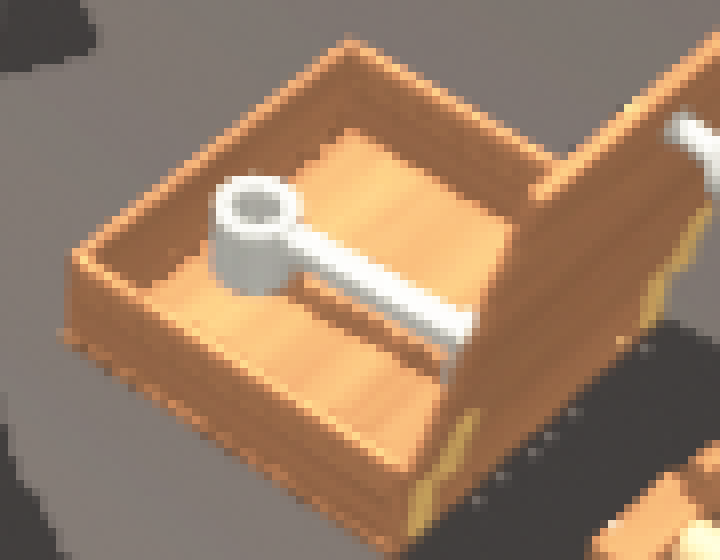

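```bash
python3 - <<'E'
from h import *
c=lambda p,o,s:((p[0]-.5*s)/s+o[0],(p[1]-.5*s)/s+o[1])
h=c((375,429),(130,160),7);e=c((331,139),(130,160),7)
H=ray('top',h,.046);E=ray('top',e,.046)
d=E-H;print(H,E,np.hypot(*d[:2]),np.degrees(np.arctan2(d[1],d[0])))
u=d/np.linalg.norm(d);m=(H+E)/2;print('bal',m-u*.016)
hs=c((257,205),(260,120),8);print('scene hub',ray('scene',hs,.046),tri(hs,h))
E
python3 go.py .47 .153 .2 -81.5
```

```text
[0.42954232 0.14659155 0.046     ] [0.54910162 0.16646761 0.046     ] 0.1212001813173404 9.438780726220376
bal [0.47353858 0.15390568 0.046     ]
scene hub [0.42924709 0.14244551 0.046     ] [0.42867527 0.14555065 0.04403079]
t 8.78 p [ 0.4948 -0.1378  0.3189] jaw -84.07 down [ 0.  0. -1.] F [ 0.3 -0.2  0.1] w 0.0941 q [-0.34  0.16  1.47  0.    1.51  1.12]
d [  4.75 -11.67  -0.21] turn [-0.51 -0.   -0.  ]
```

```bash
python3 go.py .4735 .154 .16 -80.6
```

```text
t 8.78 p [ 0.4948 -0.1378  0.3189] jaw -84.07 down [ 0.  0. -1.] F [ 0.3 -0.2  0.1] w 0.0941 q [-0.34  0.16  1.47  0.    1.51  1.12]
d [  6.35 -11.7   -0.36] turn [-0.69 -0.   -0.  ]
```

>>> {"op": "arm_command", "data": {
  "deltas": [
    {"translation": [0.3,-1.3,0],"turn": [-0.2,0,0]},
    {"translation": [0.6,-2.8,-0.1],"turn": [-0.4,0,0]},
    {"translation": [1,-4.3,-0.1],"turn": [-0.69,0,0]},
    {"translation": [1.6,-5.8,-0.2],"turn": [-0.69,0,0]},
    {"translation": [2.3,-7.2,-0.2],"turn": [-0.69,0,0]},
    {"translation": [3.2,-8.5,-0.3],"turn": [-0.69,0,0]},
    {"translation": [4.1,-9.7,-0.3],"turn": [-0.69,0,0]},
    {"translation": [5,-10.7,-0.36],"turn": [-0.69,0,0]},
    {"translation": [5.8,-11.4,-0.36],"turn": [-0.69,0,0]},
    {"translation": [6.3,-11.7,-0.36],"turn": [-0.69,0,0]},
    {"translation": [6.3,-11.7,-0.36],"turn": [-0.69,0,0]},
    {"translation": [6.3,-11.7,-0.36],"turn": [-0.69,0,0]}
  ],
  "gripper": 60
}}

```text
time_s: 9.78
ee_pos: [0.4736, 0.1535, 0.1614]
eef_rot: [0.186, 1.57, -2.792]
force: [0.4, 0.1, 0.8]
grip_width: 0.0602
```

```bash
python3 go.py .4735 .154 .035 -80.6
```

```text
t 9.78 p [0.4736 0.1535 0.1614] jaw -80.62 down [-0.001 -0.    -1.   ] F [0.4 0.1 0.8] w 0.0602 q [ 0.24  0.25  1.74 -0.    1.15  1.65]
d [ 5.05 -0.02 -0.  ] turn [-0.    0.01 -0.  ]
```

>>> {"op": "arm_command", "data": {
  "deltas": [
    {"translation": [1,0,0],"turn": [0,0,0]},
    {"translation": [2,0,0],"turn": [0,0,0]},
    {"translation": [3,0,0],"turn": [0,0,0]},
    {"translation": [3.9,0,0],"turn": [0,0,0]},
    {"translation": [4.5,0,0],"turn": [0,0,0]},
    {"translation": [4.9,0,0],"turn": [0,0,0]},
    {"translation": [5.05,0,0],"turn": [0,0,0]},
    {"translation": [5.05,0,0],"turn": [0,0,0]},
    {"translation": [5.05,0,0],"turn": [0,0,0]}
  ],
  "gripper": 60
}}

```text
time_s: 10.53
ee_pos: [0.4746, 0.153, 0.0361]
eef_rot: [-3.061, 1.569, 0.242]
force: [1.2, 0.2, -0.2]
grip_width: 0.0603
```

```bash
python3 go.py .4735 .154 .035 -80.6
python3 - <<'E'
from h import *
a=snap('scene','s6.png')[110:200,250:360];cv2.imwrite('pics/s6c.png',cv2.cvtColor(cv2.resize(a,None,fx=6,fy=6,interpolation=3),cv2.COLOR_RGB2BGR))
E
```

```text
t 10.53 p [0.4746 0.153  0.0361] jaw -80.72 down [ 0.002  0.    -1.   ] F [ 1.2  0.2 -0.2] w 0.0603 q [0.24 0.44 1.83 0.   0.87 1.65]
d [ 0.04 -0.05  0.04] turn [-0.02 -0.02  0.  ]
```

View pics/s6c.png

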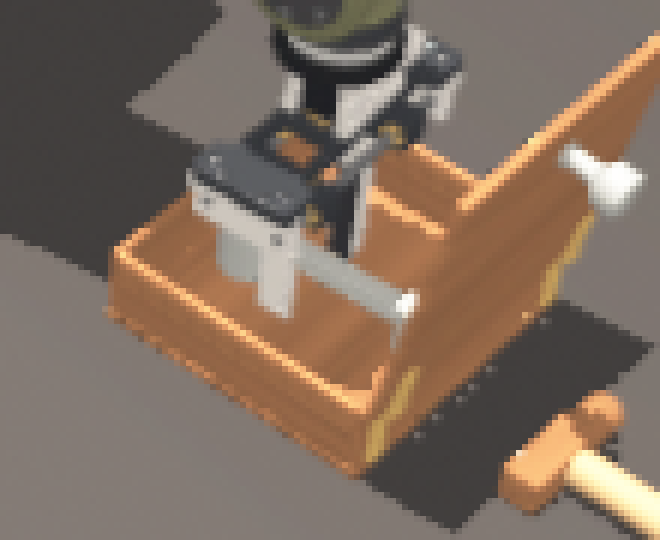

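The fingers straddle the bar behind the hub. Close, then check.

>>> {"op": "arm_command", "data": {
  "deltas": [
    {"translation": [0.04,-0.05,0.04],"turn": [0,0,0]},
    {"translation": [0.04,-0.05,0.04],"turn": [0,0,0]},
    {"translation": [0.04,-0.05,0.04],"turn": [0,0,0]},
    {"translation": [0.04,-0.05,0.04],"turn": [0,0,0]},
    {"translation": [0.04,-0.05,0.04],"turn": [0,0,0]},
    {"translation": [0.04,-0.05,0.04],"turn": [0,0,0]},
    {"translation": [0.04,-0.05,0.04],"turn": [0,0,0]},
    {"translation": [0.04,-0.05,0.04],"turn": [0,0,0]}
  ],
  "gripper": 5,
  "force": 25
}}

```text
time_s: 11.25
ee_pos: [0.4727, 0.1541, 0.0339]
eef_rot: [1.552, 1.571, -1.427]
force: [-0.1, -1.5, 0.5]
grip_width: 0.0137
```

>>> {"op": "arm_command", "data": {
  "deltas": [
    {"translation": [0,0,0],"turn": [0,0,0]},
    {"translation": [0,0,0],"turn": [0,0,0]},
    {"translation": [-0.2,0,0],"turn": [0,0,0]},
    {"translation": [-0.6,0,0],"turn": [0,0,0]},
    {"translation": [-1.2,0,0],"turn": [0,0,0]},
    {"translation": [-2,0,0],"turn": [0,0,0]},
    {"translation": [-2.9,0,0],"turn": [0,0,0]},
    {"translation": [-3.9,0,0],"turn": [0,0,0]},
    {"translation": [-4.9,0,0],"turn": [0,0,0]},
    {"translation": [-5.7,0,0],"turn": [0,0,0]},
    {"translation": [-6.2,0,0],"turn": [0,0,0]},
    {"translation": [-6.4,0,0],"turn": [0,0,0]}
  ],
  "gripper": 5,
  "force": 50
}}

```text
time_s: 12.25
ee_pos: [0.473, 0.1543, 0.1966]
eef_rot: [-3.029, 1.568, 0.275]
force: [0.6, -0.0, -3.7]
grip_width: 0.0135
```

```bash
python3 go.py .4735 .154 .035 -80.6
python3 - <<'E'
from h import *
a=snap('scene','s7.png')[80:200,230:380];cv2.imwrite('pics/s7c.png',cv2.cvtColor(cv2.resize(a,None,fx=5,fy=5,interpolation=3),cv2.COLOR_RGB2BGR))
print(ctrl.get_obs()['moment'])
E
```

```text
t 12.25 p [0.473  0.1543 0.1966] jaw -80.69 down [ 0.003  0.001 -1.   ] F [ 0.6 -0.  -3.7] w 0.0135 q [0.24 0.21 1.7  0.   1.23 1.65]
d [6.46 0.02 0.  ] turn [-0.02 -0.03  0.  ]
[ 0.00644809 -0.00849534  0.0226697 ]
```

View pics/s7c.png

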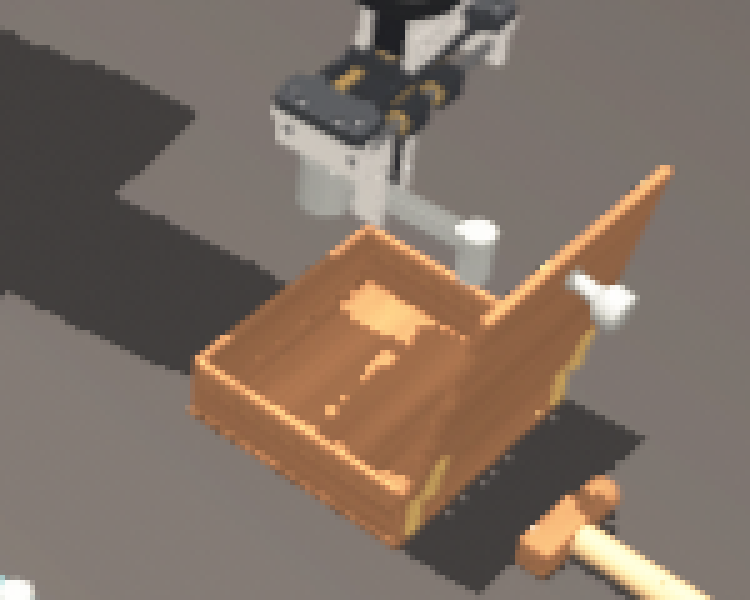

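Lever held level (width 13.5 mm = bar, moment ≈ 0) and the lid stays open. Next, refine the jig position from the unobstructed first top picture.

Run:
```python
import cv2
a=cv2.imread('pics/top0.png')[163:243,275:330]
cv2.imwrite('pics/j.png',cv2.resize(a,None,fx=7,fy=7,interpolation=3))
a=cv2.imread('pics/scene0.png')[180:235,195:265]
cv2.imwrite('pics/js.png',cv2.resize(a,None,fx=10,fy=10,interpolation=3))
```

```text
(no output)
```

View pics/j.png

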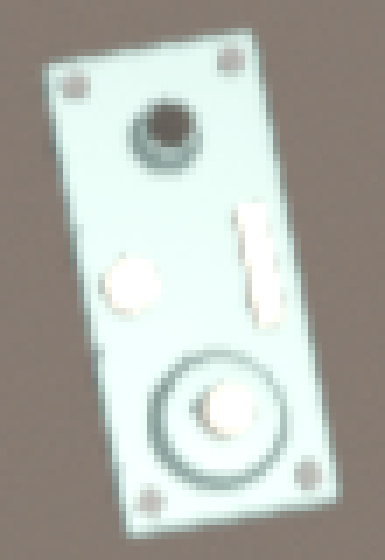

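View pics/js.png

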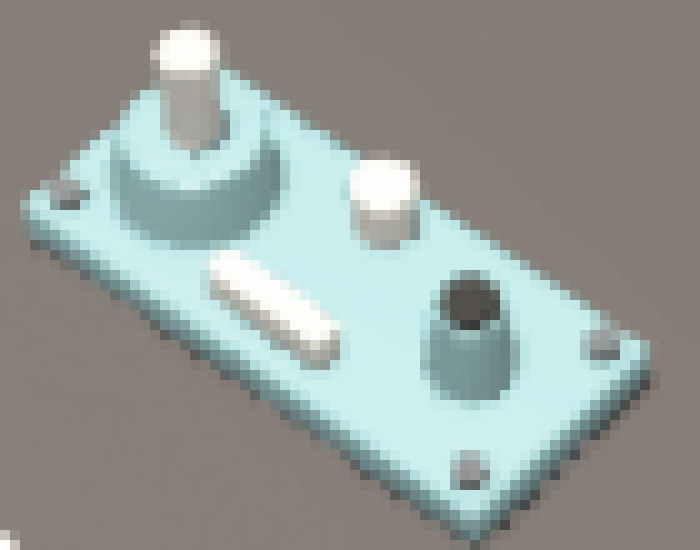

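Run:
```python
from h import *
c=lambda p,o,s:((p[0]+.5)/s-.5+o[0],(p[1]+.5)/s-.5+o[1])
T=lambda p,z:ray('top',c(p,(275,163),7),z)[:2]
s=T((228,409),.085);r=T((170,126),.054)
d=r-s;print(s,r,np.hypot(*d),np.degrees(np.arctan2(d[1],d[0])))
w=np.array([T(p,.018) for p in[(48,66),(257,32),(340,500),(128,535)]]);a=(w[0]+w[1]-w[2]-w[3]);print(w.mean(0),np.degrees(np.arctan2(a[1],a[0])))
Sc=lambda p,z:ray('scene',c(p,(195,180),10),z)[:2]
print(Sc((187,49),.085),Sc((470,302),.054))
```

```text
[ 0.42202569 -0.20156747] [ 0.54015883 -0.18328855] 0.11953893635063648 8.795710350144327
[ 0.48125958 -0.19384682] 8.56428093235411
[ 0.42151681 -0.2070218 ] [ 0.54145094 -0.18934548]
```

```bash
python3 go.py .4655 -.1949 .18 -81.3
```

```text
t 12.3 p [0.473  0.1543 0.1962] jaw -80.7 down [ 0.003  0.001 -1.   ] F [ 0.3 -0.5 -4.5] w 0.0134 q [0.24 0.21 1.7  0.   1.23 1.65]
d [ 0.64 13.74  2.56] turn [ 0.12 -0.03  0.  ]
```

>>> {"op": "arm_command", "data": {
  "deltas": [
    {"translation": [0,0.4,0.1],"turn": [0,0,0]},
    {"translation": [0,1.2,0.2],"turn": [0,0,0]},
    {"translation": [0,2.3,0.4],"turn": [0,0,0]},
    {"translation": [0,3.5,0.6],"turn": [0,0,0]},
    {"translation": [0,4.8,0.9],"turn": [0,0,0]},
    {"translation": [0,6.1,1.1],"turn": [0,0,0]},
    {"translation": [0,7.4,1.4],"turn": [0,0,0]},
    {"translation": [0,8.7,1.6],"turn": [0,0,0]},
    {"translation": [0,9.9,1.9],"turn": [0,0,0]},
    {"translation": [0,11,2.1],"turn": [0,0,0]},
    {"translation": [0,12,2.3],"turn": [0,0,0]},
    {"translation": [0,12.8,2.4],"turn": [0.1,0,0]}
  ]
}}

```text
time_s: 13.3
ee_pos: [0.4638, -0.1735, 0.1927]
eef_rot: [-0.479, 1.569, 2.815]
force: [0.6, 0.5, -4.9]
grip_width: 0.0135
```

```bash
python3 go.py .4655 -.1949 .18 -81.3
```

```text
t 13.3 p [ 0.4638 -0.1735  0.1927] jaw -81.26 down [-0.002  0.001 -1.   ] F [ 0.6  0.5 -4.9] w 0.0135 q [-0.43  0.21  1.71 -0.    1.22  0.99]
d [0.51 0.86 0.06] turn [0.01 0.02 0.01]
```

>>> {"op": "arm_command", "data": {
  "deltas": [
    {"translation": [0.1,0.3,0],"turn": [0,0,0]},
    {"translation": [0.3,0.6,0.1],"turn": [0,0,0]},
    {"translation": [0.5,0.86,0.1],"turn": [0,0,0]},
    {"translation": [0.5,0.86,0.1],"turn": [0,0,0]},
    {"translation": [0.5,0.86,0.1],"turn": [0,0,0]},
    {"translation": [0.5,0.86,0.1],"turn": [0,0,0]}
  ]
}}

```text
time_s: 13.8
ee_pos: [0.4661, -0.1923, 0.1814]
eef_rot: [-1.013, 1.57, 2.283]
force: [-0.3, 0.4, -5.8]
grip_width: 0.0137
```

```bash
python3 go.py .4655 -.1949 .144 -81.3
python3 - <<'E'
from h import *
a=snap('scene','s8.png')[140:235,175:275];cv2.imwrite('pics/s8c.png',cv2.cvtColor(cv2.resize(a,None,fx=6,fy=6,interpolation=3),cv2.COLOR_RGB2BGR))
a=snap('top','t8.png')[160:260,250:350];cv2.imwrite('pics/t8c.png',cv2.cvtColor(cv2.resize(a,None,fx=6,fy=6,interpolation=3),cv2.COLOR_RGB2BGR))
E
```

```text
t 13.8 p [ 0.4661 -0.1923  0.1814] jaw -81.15 down [-0.  0. -1.] F [-0.3  0.4 -5.8] w 0.0137 q [-0.46  0.24  1.7   0.    1.2   0.95]
d [1.49 0.1  0.04] turn [0.03 0.   0.  ]
```

View pics/s8c.png

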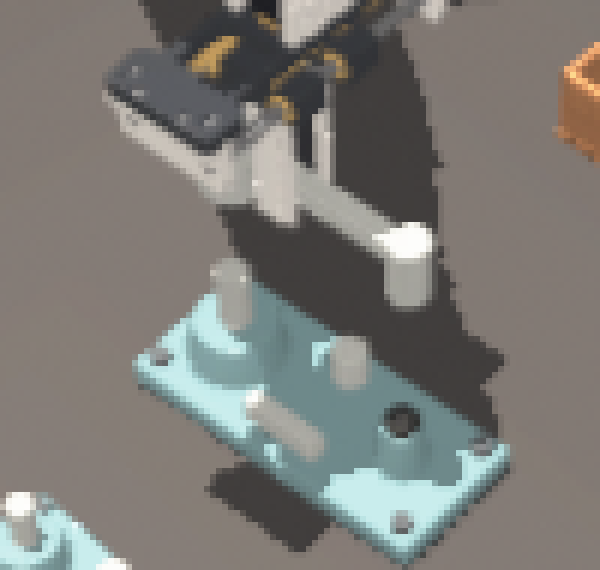

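View pics/t8c.png

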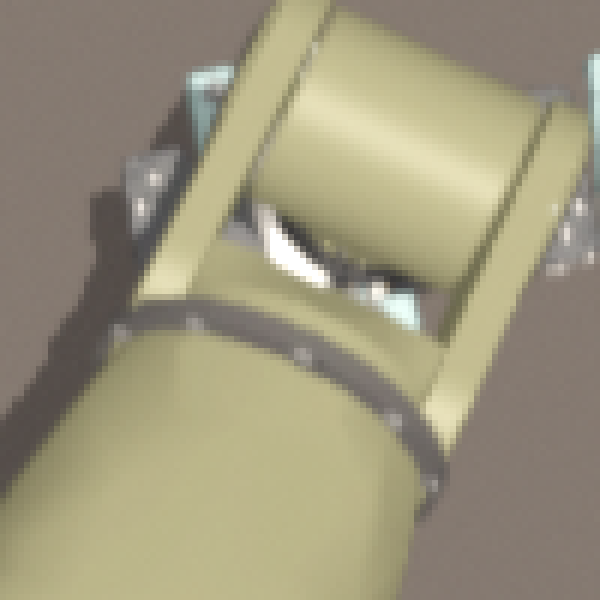

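Run:
```python
import cv2
a=cv2.imread('pics/s8.png')[172:197,232:252]
cv2.imwrite('pics/b.png',cv2.resize(a,None,fx=20,fy=20,interpolation=3))
a=cv2.imread('pics/s8.png')[150:180,195:230]
cv2.imwrite('pics/b2.png',cv2.resize(a,None,fx=20,fy=20,interpolation=3))
```

```text
(no output)
```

View pics/b.png

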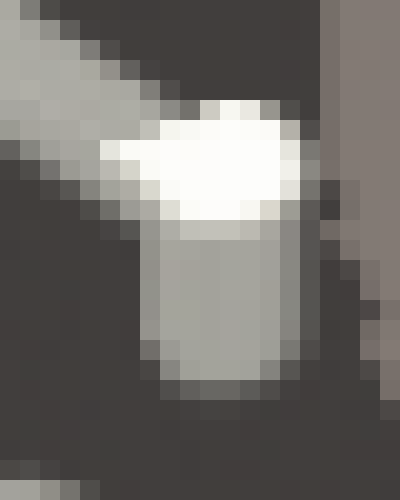

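View pics/b2.png

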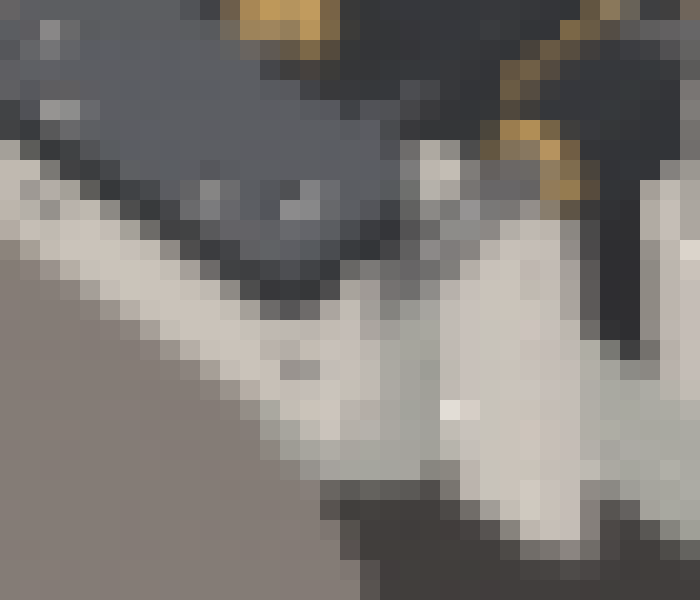

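Run:
```python
from h import *
def box(c,r,z0,z1):
    P=np.array([proj('scene',[c[0]+r*np.cos(t),c[1]+r*np.sin(t),z]) for z in(z0,z1) for t in np.linspace(0,6.28,60)])
    return [*P.min(0).round(2),*P.max(0).round(2)]
# pixel-centre coords; observed crop edges e -> e/s+off-.5
ob=lambda l,t,r,b,o,s:[round(v,2) for v in(l/s+o[0]-.5,t/s+o[1]-.5,r/s+o[0]-.5,b/s+o[1]-.5)]
p=ctrl.get_obs();R=S.from_euler('xyz',p['eef_rot']).as_matrix();u=-R[:,2];q=p['ee_pos'];print(q,u)
E=q+.076*u;H=q-.044*u
print('boss pred',box(E,.012,q[2]-.029,q[2]+.011),'obs',ob(140,100,305,390,(232,172),20))
print('rest top pred',box((.5402,-.1833),.01,.054,.054),'obs',ob(438,272,502,332,(195,180),10))
print('stud top pred',box((.4220,-.2016),.01,.085,.085),'obs',ob(152,26,220,75,(195,180),10))
print('hub pred',box(H,.02,q[2]-.029,q[2]+.011))
# pixel jacobian
for nm,d in(('x',(.01,0,0)),('y',(0,.01,0))): print(nm,proj('scene',E+np.array(d))-proj('scene',E))
```

```text
[ 0.46613851 -0.19238177  0.18163273] [9.88094811e-01 1.53845962e-01 2.54278404e-04]
boss pred [np.float64(239.21), np.float64(176.29), np.float64(247.34), np.float64(191.15)] obs [238.5, 176.5, 246.75, 191.0]
rest top pred [np.float64(239.6), np.float64(206.06), np.float64(245.9), np.float64(211.02)] obs [238.3, 206.7, 244.7, 212.7]
stud top pred [np.float64(211.57), np.float64(181.39), np.float64(217.76), np.float64(186.05)] obs [209.7, 182.1, 216.5, 187.0]
hub pred [np.float64(206.99), np.float64(155.63), np.float64(220.67), np.float64(173.94)]
x [2.18926416 1.9207861 ]
y [ 2.5558314  -1.64321996]
```

The lever sits over the jig as planned (boss at scene pixel ~242,180). The cameras disagree by a few mm in y, and the forearm hides the lever from the top. I'll turn the lever sideways in the air so the top camera sees it at a known pose, which gives me that camera's bias.

>>> {"op": "arm_command", "data": {
  "deltas": [
    {"translation": [0,0,0],"turn": [-0.6,0,0]},
    {"translation": [0,0,0],"turn": [-1.6,0,0]},
    {"translation": [0,0,0],"turn": [-2.8,0,0]},
    {"translation": [0,0,0],"turn": [-4.1,0,0]},
    {"translation": [0,0,0],"turn": [-5.4,0,0]},
    {"translation": [0,0,0],"turn": [-6.7,0,0]},
    {"translation": [0,0,0],"turn": [-8,0,0]},
    {"translation": [0,0,0],"turn": [-9.3,0,0]},
    {"translation": [0,0,0],"turn": [-10.6,0,0]},
    {"translation": [0,0,0],"turn": [-11.9,0,0]},
    {"translation": [0,0,0],"turn": [-13,0,0]},
    {"translation": [0,0,0],"turn": [-14,0,0]}
  ]
}}

```text
time_s: 14.9
ee_pos: [0.4661, -0.1926, 0.1817]
eef_rot: [1.292, 1.57, -0.468]
force: [-0.1, -0.9, -5.0]
grip_width: 0.0137
```

>>> {"op": "arm_command", "data": {
  "deltas": [
    {"translation": [0,0,0],"turn": [-0.8,0,0]},
    {"translation": [0,0,0],"turn": [-1.4,0,0]},
    {"translation": [0,0,0],"turn": [-1.6,0,0]},
    {"translation": [0,0,0],"turn": [-1.6,0,0]},
    {"translation": [0,0,0],"turn": [-1.6,0,0]},
    {"translation": [0,0,0],"turn": [-1.6,0,0]}
  ]
}}

```text
time_s: 15.4
ee_pos: [0.466, -0.1928, 0.1815]
eef_rot: [1.357, 1.571, -0.271]
force: [-0.3, 0.7, -5.4]
grip_width: 0.0133
```

```bash
python3 go.py .4655 -.1949 .144 -81.3
python3 - <<'E'
from h import *
p=ctrl.get_obs();R=S.from_euler('xyz',p['eef_rot']).as_matrix();u=-R[:,2];q=p['ee_pos']
b=snap('scene','s9.png');cv2.imwrite('pics/s9c.png',cv2.cvtColor(cv2.resize(b[130:230,180:280],None,fx=6,fy=6,interpolation=3),cv2.COLOR_RGB2BGR))
b=snap('top','t9.png');cv2.imwrite('pics/t9c.png',cv2.cvtColor(cv2.resize(b[160:260,230:350],None,fx=6,fy=6,interpolation=3),cv2.COLOR_RGB2BGR))
for n in C: print(n,'boss top',proj(n,q+.076*u+[0,0,.011]),'hub top',proj(n,q-.044*u+[0,0,.011]))
E
```

```text
t 15.4 p [ 0.466  -0.1928  0.1815] jaw -3.27 down [ 0. -0. -1.] F [-0.3  0.7 -5.4] w 0.0133 q [-0.46  0.24  1.7   0.    1.2  -0.41]
d [ 1.5  -0.02  0.08] turn [15.61 -0.   -0.  ]
scene boss top [244.11753451 156.26807922] hub top [212.04701646 173.73934996]
top boss top [276.79375575 198.59202707] hub top [324.1384715  200.76316122]
```

View pics/t9c.png

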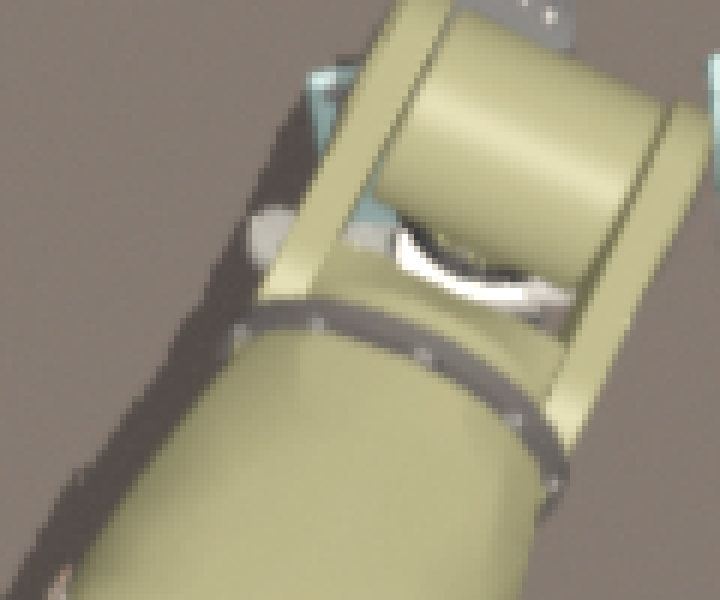

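View pics/s9c.png

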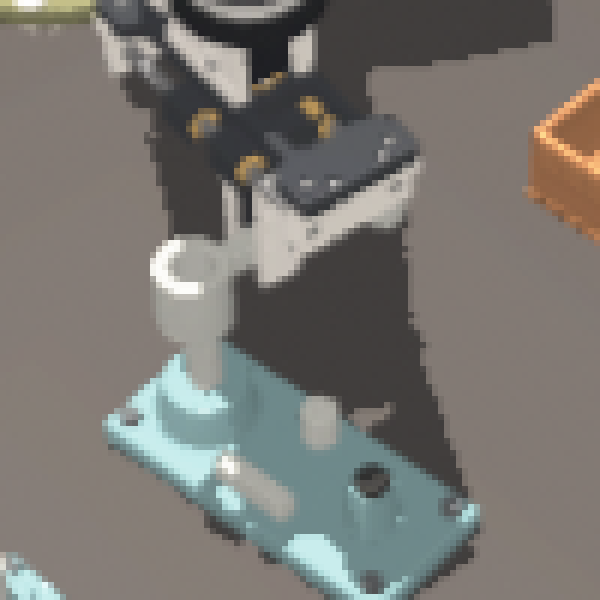

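```bash
python3 - <<'E'
import cv2
a=cv2.imread('pics/t9.png')[188:210,264:292]
cv2.imwrite('pics/c1.png',cv2.resize(a,None,fx=20,fy=20,interpolation=0))
a=cv2.imread('pics/s9.png')[165:195,200:225]
cv2.imwrite('pics/c2.png',cv2.resize(a,None,fx=20,fy=20,interpolation=0))
E
cat > box.py <<'E'
from h import *
def box(n,c,r,z0,z1):
    P=np.array([proj(n,[c[0]+r*np.cos(t),c[1]+r*np.sin(t),z]) for z in(z0,z1) for t in np.linspace(0,6.28,90)])
    return np.array([*P.min(0),*P.max(0)]).round(2)
E
python3 - <<'E'
from box import *
p=ctrl.get_obs();R=S.from_euler('xyz',p['eef_rot']).as_matrix();u=-R[:,2];q=p['ee_pos'];E=q+.076*u;H=q-.044*u
print('top boss',box('top',E,.012,q[2]-.029,q[2]+.011));print('scene hub',box('scene',H,.02,q[2]-.029,q[2]+.011),'top disc',box('scene',H,.02,q[2]+.011,q[2]+.011))
E
```

```text
top boss [271.95 193.94 281.55 205.21]
scene hub [205.29 168.85 219.36 187.59] top disc [205.29 168.85 218.74 178.77]
```

View pics/c1.png

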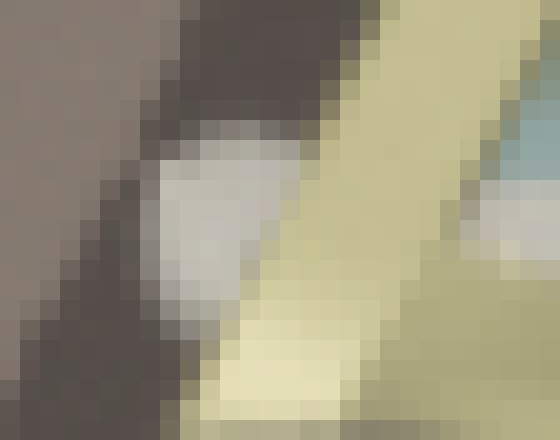

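View pics/c2.png

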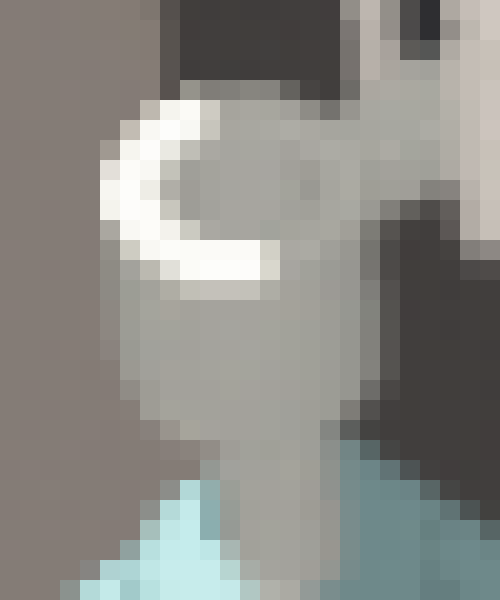

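Run:
```python
from box import *
u=np.array([.987,.161,0]);q=np.array([.4727,.1541,.035])
for s in(0,.0015):
    H=q-(.044-s)*u+[0,0,.011];E=q+(.076+s)*u+[0,0,.011]
    print(s,'scene hub',proj('scene',H),'obs',(291.69,145.19),'top hub',proj('top',H),'obs',(130+375.5/7-.5,160+429.5/7-.5),'top end',proj('top',E),'obs',(130+331.5/7-.5,160+139.5/7-.5))
print('knob scene',proj('scene',(.4238,.1545,.107)),'obs',(160+535.5/4-.5,115+65.5/4-.5),'top',proj('top',(.4238,.1545,.107)),'obs',(130+139.5/3-.5,155+198.5/3-.5))
a=cv2.imread('pics/scene0.png')[178:202,203:223];cv2.imwrite('pics/d1.png',cv2.resize(a,None,fx=20,fy=20,interpolation=0))
a=cv2.imread('pics/scene0.png')[200:224,230:254];cv2.imwrite('pics/d2.png',cv2.resize(a,None,fx=20,fy=20,interpolation=0))
a=cv2.imread('pics/top0.png')[172:230,290:318];cv2.imwrite('pics/d3.png',cv2.resize(a,None,fx=10,fy=10,interpolation=0))
print('pred scene stud',box('scene',(.422,-.2016),.01,.085,.085),'rest',box('scene',(.5402,-.1833),.01,.054,.054),'top stud',box('top',(.422,-.2016),.01,.085,.085),'rest',box('top',(.5402,-.1833),.01,.054,.054))
```

```text
0 scene hub [292.53509766 144.55325311] obs (291.69, 145.19) top hub [182.92086461 220.88223954] obs (183.14285714285714, 220.85714285714286) top end [176.82336037 179.83291908] obs (176.85714285714286, 179.42857142857142)
0.0015 scene hub [292.86930733 144.73998983] obs (291.69, 145.19) top hub [182.84367325 220.36257564] obs (183.14285714285714, 220.85714285714286) top end [176.74812602 179.32643008] obs (176.85714285714286, 179.42857142857142)
knob scene [294.22248448 130.3082855 ] obs (293.375, 130.875) top [176.23807509 220.92334668] obs (176.0, 220.66666666666669)
pred scene stud [211.57 181.39 217.77 186.05] rest [239.6  206.06 245.9  211.02] top stud [303.5  217.38 310.81 224.65] rest [295.34 177.09 302.38 184.03]
```

View pics/d1.png

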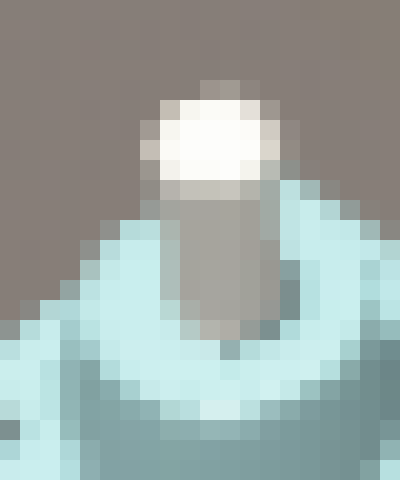

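View pics/d2.png

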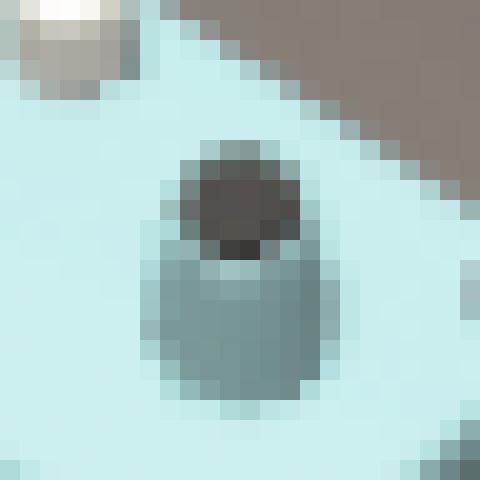

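View pics/d3.png

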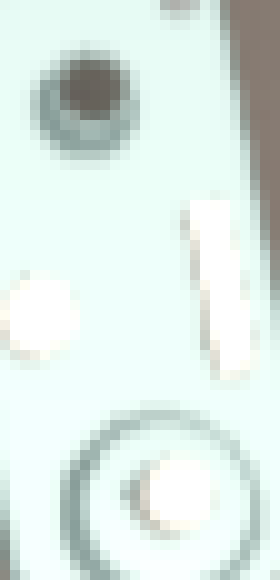

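Both cameras point to the stud being about 2 mm further in -y, so the refined stud is (0.4225, -0.2036), rest (0.541, -0.185), yaw 8.8°. Turn back.

>>> {"op": "arm_command", "data": {
  "deltas": [
    {"translation": [0,0,0],"turn": [0.6,0,0]},
    {"translation": [0,0,0],"turn": [1.6,0,0]},
    {"translation": [0,0,0],"turn": [2.8,0,0]},
    {"translation": [0,0,0],"turn": [4.1,0,0]},
    {"translation": [0,0,0],"turn": [5.4,0,0]},
    {"translation": [0,0,0],"turn": [6.7,0,0]},
    {"translation": [0,0,0],"turn": [8,0,0]},
    {"translation": [0,0,0],"turn": [9.3,0,0]},
    {"translation": [0,0,0],"turn": [10.6,0,0]},
    {"translation": [0,0,0],"turn": [11.9,0,0]},
    {"translation": [0,0,0],"turn": [13,0,0]},
    {"translation": [0,0,0],"turn": [14,0,0]}
  ]
}}

```text
time_s: 16.5
ee_pos: [0.466, -0.1929, 0.1815]
eef_rot: [-0.584, 1.571, 2.845]
force: [-0.1, 0.7, -5.1]
grip_width: 0.0133
```

>>> {"op": "arm_command", "data": {
  "deltas": [
    {"translation": [0,0,0],"turn": [0.8,0,0]},
    {"translation": [0,0,0],"turn": [1.3,0,0]},
    {"translation": [0,0,0],"turn": [1.6,0,0]},
    {"translation": [0,0,0],"turn": [1.6,0,0]},
    {"translation": [0,0,0],"turn": [1.6,0,0]}
  ]
}}

```text
time_s: 16.92
ee_pos: [0.466, -0.193, 0.1814]
eef_rot: [-2.845, 1.571, 0.451]
force: [0.1, 0.2, -5.1]
grip_width: 0.0136
```

```bash
python3 go.py .4653 -.197 .143 -81.2
```

```text
t 16.92 p [ 0.466  -0.193   0.1814] jaw -81.17 down [ 0.  0. -1.] F [ 0.1  0.2 -5.1] w 0.0136 q [-0.47  0.24  1.7   0.    1.2   0.95]
d [1.54 0.16 0.05] turn [ 0.01 -0.    0.  ]
```

>>> {"op": "arm_command", "data": {
  "deltas": [
    {"translation": [0.1,0.08,0],"turn": [0,0,0]},
    {"translation": [0.3,0.16,0.05],"turn": [0,0,0]},
    {"translation": [0.6,0.16,0.05],"turn": [0,0,0]},
    {"translation": [0.9,0.16,0.05],"turn": [0,0,0]},
    {"translation": [1.2,0.16,0.05],"turn": [0,0,0]},
    {"translation": [1.4,0.16,0.05],"turn": [0,0,0]},
    {"translation": [1.5,0.16,0.05],"turn": [0,0,0]},
    {"translation": [1.54,0.16,0.05],"turn": [0,0,0]},
    {"translation": [1.54,0.16,0.05],"turn": [0,0,0]},
    {"translation": [1.54,0.16,0.05],"turn": [0,0,0]},
    {"translation": [1.54,0.16,0.05],"turn": [0,0,0]}
  ]
}}

```text
time_s: 17.83
ee_pos: [0.4655, -0.1972, 0.1433]
eef_rot: [2.531, 1.57, -0.457]
force: [-0.3, -0.1, -4.9]
grip_width: 0.0133
```

```bash
python3 go.py .4653 -.197 .143 -81.2
python3 - <<'E'
from box import *
p=ctrl.get_obs();R=S.from_euler('xyz',p['eef_rot']).as_matrix();u=-R[:,2];q=p['ee_pos'];E=q+.0767*u;H=q-.0433*u
print('boss',box('scene',E,.012,q[2]-.028,q[2]+.012),'hub',box('scene',H,.02,q[2]-.028,q[2]+.012))
b=snap('scene','s10.png')[...,::-1];cv2.imwrite('pics/s10c.png',cv2.resize(b[140:240,180:280],None,fx=6,fy=6,interpolation=3))
cv2.imwrite('pics/s10d.png',cv2.resize(b[180:220,225:260],None,fx=15,fy=15,interpolation=0))
E
```

```text
t 17.83 p [ 0.4655 -0.1972  0.1433] jaw -81.2 down [ 0.001 -0.    -1.   ] F [-0.3 -0.1 -4.9] w 0.0133 q [-0.47  0.29  1.74  0.    1.12  0.94]
d [ 0.01 -0.01  0.01] turn [ 0.   -0.01 -0.  ]
boss [238.2  185.33 246.21 199.83] hub [206.62 164.7  220.06 182.65]
```

View pics/s10c.png

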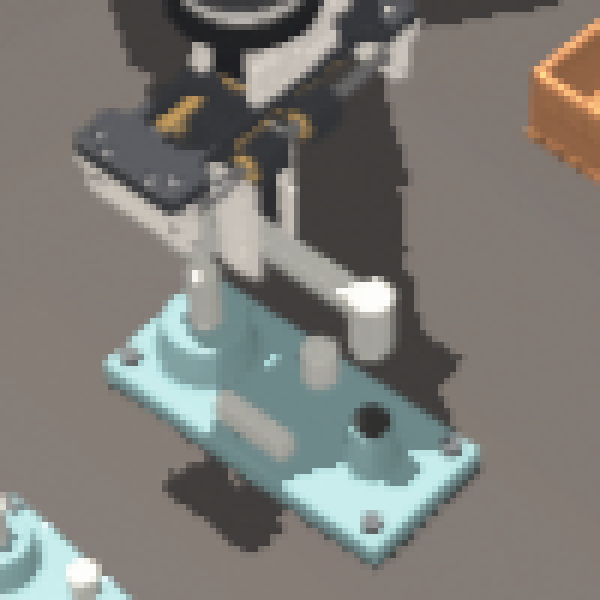

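View pics/s10d.png

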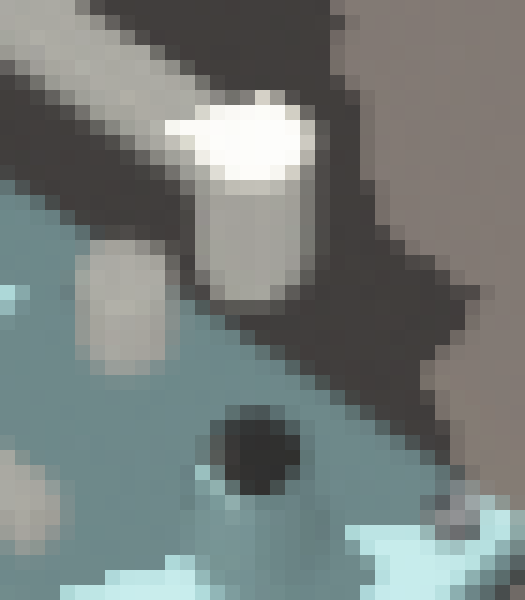

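Run:
```python
from h import *
for b in((-.67,.07),(-.85,.6),(-.75,.3)):
    print(b,ray('scene',(213.-b[0],184.55-b[1]),.085),ray('scene',(241.75-b[0],209.7-b[1]),.054))
p=ctrl.get_obs();R=S.from_euler('xyz',p['eef_rot']).as_matrix();u=-R[:,2];q=p['ee_pos'];print(q-.0433*u,q+.0767*u)
```

```text
(-0.67, 0.07) [ 0.42250148 -0.20607541  0.085     ] [ 0.54288541 -0.18694726  0.054     ]
(-0.85, 0.6) [ 0.42109055 -0.20423605  0.085     ] [ 0.54163467 -0.1851367   0.054     ]
(-0.75, 0.3) [ 0.4218935  -0.20527303  0.085     ] [ 0.54234684 -0.18615744  0.054     ]
[ 0.42272594 -0.20378272  0.14323672] [ 0.54131297 -0.18542207  0.14329288]
```

The lever is within about 1–2 mm of both estimates. A final 1 mm nudge, settle, then check everything.

>>> {"op": "arm_command", "data": {
  "deltas": [
    {"translation": [0,0.03,0],"turn": [0,0,0]},
    {"translation": [0,0.03,0],"turn": [0,0,0]},
    {"translation": [0,0.03,0],"turn": [0,0,0]},
    {"translation": [0,0.03,0],"turn": [0,0,0]},
    {"translation": [0,0.03,0],"turn": [0,0,0]},
    {"translation": [0,0.03,0],"turn": [0,0,0]}
  ]
}}

```text
time_s: 18.38
ee_pos: [0.4655, -0.1978, 0.1429]
eef_rot: [-0.579, 1.571, 2.716]
force: [0.3, 0.2, -5.7]
grip_width: 0.0136
```

```bash
python3 go.py .4653 -.1978 .143 -81.2
python3 - <<'E'
from h import *
snap('scene','s11.png'); o=ctrl.get_obs();print(o['joint_vel'].round(4),o['moment'].round(3))
E
```

```text
t 18.38 p [ 0.4655 -0.1978  0.1429] jaw -81.2 down [-0.  0. -1.] F [ 0.3  0.2 -5.7] w 0.0136 q [-0.47  0.29  1.74 -0.    1.12  0.94]
d [-0.   -0.    0.01] turn [-0.  0.  0.]
[ 0.001  -0.0027  0.0007 -0.0001 -0.0012  0.001 ] [ 0.038 -0.037  0.   ]
```

View pics/s11.png

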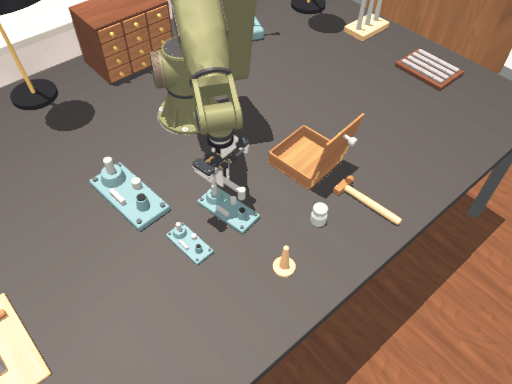

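The final view shows the lid open (340,140), the lever held over the middle jig (228,205), and the jar (320,215), cone (284,267) and mallet (367,200) where they were. Handing in.

```bash
python3 -c "
from station import ctrl
print(ctrl.hand_in())"
```

```text
the job is handed in; nothing more can be done
None
```

I opened the chest by its knob to about 1.7 rad and let go. The lid fell onto its stop and was still open in the last picture. I then gripped the lever by its bar at the balance point and lifted it out level. It is now held still over the middle-sized jig, the 200 x 90 mm one, and the job was handed in at about 18.4 s of the 58 s.

**Hold:** at the last reading the tool was vertical and the joints were still. The only steady force was about 5 N, the lever's weight. The grip opening was 13.6 mm, which is the bar.

**Height:** the hub's underside is at about 115 mm from the tool position, so the gap above the stud should be about 30 mm. I had no separate measurement of it.

**Centring:** the hub is at about (0.423, -0.204) and yaw is about 8.8°.
- **Scene camera:** after correcting its bias, it puts the stud at about (0.422, -0.205), within 1–2 mm of the hub.
- **Top camera:** it put the stud at y = -0.2016, about 3 mm off. I judged it slightly biased near the jig, because the lever held there at a known pose also showed about 2 mm off.
- **Limit:** the forearm hides the hub from the top camera in the final pose, so I could not check it from above. Centring is likely good to about 2–3 mm.

**Other things on the bench:** the jar, cone, mallet and the other two jigs appeared undisturbed in the last picture.

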